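# Swap two flanges in the bays of a welding bench stop

### The job

Two heavy steel flanges, one round and one square, lie in the two side-by-side bays of the stop fixture on the welding bench, each in the wrong bay. Swap them, so that each lies in the bay where the other one was, pushed fully back against the fence, with the edges of the square one parallel to it. Slide them flat over the bench without lifting them or letting them tip, and leave the other things on the bench where they are.

Things in the scene. Friction and masses are not known exactly. Their poses are not given: they have to be found in the camera images.
- round_flange: round bare-steel flange lying flat: disc 110 mm in diameter, 14 mm thick, about 0.7 kg, with an open centre bore 56 mm in diameter right through. Origin: centre of the underside (on the bore's axis); z up.
- square_flange: square bare-steel flange lying flat: plate 110 x 110 mm, 14 mm thick, about 0.8 kg, with an open centre bore 56 mm in diameter right through. Origin: centre of the underside (on the bore's axis); z up, x and y parallel to its edges.
- fixture: grey painted stop fixed to the bench: straight fence 304 mm long, 30 high; three strips 10 mm wide, 16 high run from it towards the robot (x = -78 to 0 mm, at y = -144, 0, 144), making two bays 134 mm wide, open to the robot, floored by the bench. Origin: on the bench, middle of the fence face towards the robot. x: away from the robot through the fence (36 mm deep); y: along it, left.
- bay_left (a point): point on the bench in the left bay where the centre of a flange lies when it touches the fence and is midway between the strips: 55 mm in front of the fence, at y = +72 mm of the fixture; axes as the fixture's.
- bay_right (a point): the same point in the right bay, at y = -72 mm of the fixture; axes as the fixture's.
- tape: bystander: black tape measure standing upright, 68 x 40 x 60 mm high. Origin: centre of its underside.
- magnet_square: bystander: grey triangular welding square lying flat, about 95 x 95 mm, 18 mm high. Origin: on the bench, near its middle.
- nut: bystander: large hexagonal steel nut lying flat, 53 mm over corners, 24 mm high. Origin: centre of its underside.
- bracket: bystander: grey steel L bracket, foot 50 x 80 mm (80 along its y), 45 mm high. Origin: centre of its underside.
- offcut: bystander: short upright steel tube, 42 mm in diameter, 45 mm high. Origin: centre of its underside.
- spanner: bystander: steel spanner lying behind the fence, 170 mm long along its x. Origin: centre of its underside.
- brush: bystander: hand brush lying to the left, 200 mm long along its x. Origin: centre of its underside.
Things that resemble listed ones, but are neither listed nor needed, are in the scene too. What is shaped like the round_flange but red is not meant. Leave any pink look-alike of the square_flange alone.

How it is judged:
By the outcome, as a careful person would: the job done as asked, in the order asked, and still so for the second after the job is handed in, with the robot touching nothing.
It also fails if it takes over 72 s, if anything falls off the work surface, if the arm or the gripper's body presses on something with over 40 N, if the wrist force passes 120 N, or if a joint passes its speed limit or range.

### The arm

A 6-joint arm with a two-finger parallel gripper is mounted at the origin on the work surface. World frame = base frame: x ahead of the robot, y to its left, z up, the work surface at z = 0. Lengths are in m, angles in rad, forces in N, time in s.
With the tool pointing down it reaches from about 0.375 to 0.9 m from the base axis. Payload 3.1 kg.
Tool frame: the origin (TCP) lies between the finger pads; the fingertips stand 17 mm ahead of it and the grasp point (between the pads) lies 2 mm behind it; z points along the fingers, y is the line along which they close (so a half turn about z gives the same grasp; the last joint's range is limited). The gripper opens to 85 mm and grips with 20 to 120 N. Pads are 22 mm wide; open, the fingers measure 114 mm over their backs; the gripper's body (76 mm by 85 mm) begins 54 mm behind the grasp point. The pads swing forward as they close: fully open they stand 13 mm farther back than shut.
Start: joints at [-1.496, 0.527, 1.433, -0, 1.181, -0.178], TCP at [0.157, -0.605, 0.248] pointing down, gripper open.
Joint ranges: [-3.08, 3.08], [-0.75, 2.2], [0.22, 2.44], [-1.43, 4.57], [0, 2.65], [-2.85, 2.85]. Speed limits (rad/s): [2.79, 2.79, 3.14, 3.14, 3.14, 3.14].

### API

Orientations are given as a unit quaternion [x, y, z, w].
In Python, from station import sense, vision, order gives the robot as it stands.
- The arm moves only by the shell command python3 -m crank 'ROWS' [OPENING] [FORCE]. ROWS is JSON, a list of rows, each an object with "dp": the shift along the world's x, y, z in units of 30 mm (1.0 is 30 mm), a list of three; "angular": the turn, a rotation vector about the world's x, y, z in degrees, a list of three. In form: [{"dp": [dx, dy, dz], "angular": [ax, ay, az]}, ...]. A call has 1 to 20 rows; each row shifts and turns the commanded pose from where the row before left it; what a row does not reach is not made up. A row lasts 1/10 s, in which the tool goes at most 50 mm and 8.59 degrees, less where a joint would pass 70% of its speed; a pose out of reach is approached as far as the arm can. A call is refused whole if a number of a shift passes 1 or a number of a turn 8.59, either way. A call with a gripper value outside its range is refused whole. OPENING is the closure, from 0 (fully open) to 1 (shut), set as the call begins (- or left out, the last holds). The fingers move at their own pace and stop on an object; FORCE is the grip in N (left out, the last holds). Time passes only in rows, so rows that do not move let the fingers close. It gives the time, the measured TCP pose, the force, the opening and the grip force at its end, in the units of the state.
- sense(): the state, without advancing time (a new reading comes with each control period).
- vision.snapshot(name): name is "scene" or "top" or "wrist"; returns a dict with "image" (480x640x3 uint8, blue, green, red), "range_z" (480x640 float32, m along the optical axis (not along the pixel's ray), 0 where there is no reading), "mtx" (3x3 intrinsics, pixels), "dist" ([k1, k2, p1, p2, k3] as OpenCV has them; the pictures are not rectified), "pose" (4x4, takes a point from camera to world coordinates); the wrist camera has in their place "mount" (4x4, takes a point from camera to tool coordinates, whose origin is the TCP and whose axes are the flange's). Camera axes: x right, y down, z forward; pixel columns grow to the right and rows downward; lengths in m; the calibration is good to about 2 mm. A picture is of the moment at which its call begins: read the wrist's pose just before it.
- order.sign_off(): hands the job in; it is judged then, once.
The state is a dict: "t": time; "q": joint angles; "qd": joint speeds; "tau": joint torques, N m; "tcp_pos": TCP position; "tool_rot": TCP orientation; "force": force on the tool from outside, world axes, zero at the start; "ft_torque": the same for the moment, N m; "finger_gap": opening from 0.0 (shut) to 1.0 (fully open); "gripper_force": force on a finger pad.
Only numpy, scipy, OpenCV 4.12 (cv2) and the standard library are available. Lean on these libraries where they do the work, as an engineer would, in place of code of your own. Each camera call takes 0.05 s, during which the arm holds its last target. There are 200 camera calls.

## Working session

There is one attempt and no reset: what is moved stays moved. The work goes in short steps, Python scripts to look and compute and a shell command to move; the robot and the scene stay as the last step left them, time stands still between calls to the robot, and variables do not carry over. Pictures are saved under pics/ and viewed, at most 10 in all, crops included, and the job is handed in when it is done.

```bash
ls; mkdir -p pics; cat > h.py <<'E'
import numpy as np, cv2
from station import sense, vision, order
def w(s,px,z):
    "pixel(s) -> world at height z, (fixed cams)"
    n=cv2.undistortPoints(np.array(px,float).reshape(-1,1,2),s["mtx"],np.array(s["dist"])).reshape(-1,2)
    P=np.array(s["pose"]);d=np.c_[n,np.ones(len(n))]@P[:3,:3].T
    return P[:3,3]+d*((z-P[2,3])/d[:,2])[:,None]
E
python3 - <<'E'
from h import *
print(sense())
s=vision.snapshot("top");cv2.imwrite("pics/top1.png",s["image"]);print(s["pose"],s["mtx"],s["dist"])
E
```

```text
pics
{'t': 0.0, 'q': array([-1.49554091e+00,  5.28468361e-01,  1.43390170e+00, -2.54202186e-05,
        1.18139277e+00, -1.78520070e-01]), 'qd': array([-0.00057012,  0.00091005, -0.00013168, -0.00081838, -0.00041974,
       -0.00258407]), 'tau': array([ 4.31880235e-04, -4.42345512e+01, -1.78026974e+01, -4.38004918e-05,
        8.52776226e-03, -8.11825743e-06]), 'tcp_pos': array([ 0.15687075, -0.60429188,  0.24733242]), 'tool_rot': array([ 9.91959349e-01,  1.26552251e-01,  4.42629530e-05, -1.08424652e-03]), 'force': array([-1.12718676, -0.36703277,  0.17698127]), 'ft_torque': array([-0.05911992, -0.06832456, -0.01542661]), 'gripper_force': 0.0, 'finger_gap': 0.9966171752856863}
[[ 0.02100796 -0.99592476  0.08770707  0.45265926]
 [-0.99975369 -0.02029845  0.0089738   0.01764255]
 [-0.00715692 -0.08787399 -0.99610589  1.6179553 ]
 [ 0.          0.          0.          1.        ]] [[537.16443903   0.         321.1805392 ]
 [  0.         537.16443903 246.67621814]
 [  0.           0.           1.        ]] [-0.01645765  0.          0.          0.          0.        ]
```

View pics/top1.png

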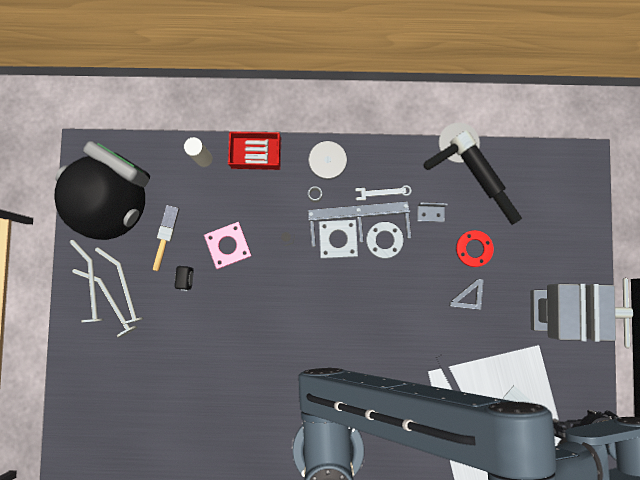

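The top view shows the fixture at around (360,212), the square in the left bay (339,239) and the round in the right bay (384,240). The pink look-alike is at (228,245) and the red one at (475,248). I'll zoom in and measure.

```bash
python3 - <<'E'
from h import *
s=vision.snapshot("top");im=s["image"]
cv2.imwrite("pics/crop.png",cv2.resize(im[180:330,290:490],None,fx=4,fy=4,interpolation=cv2.INTER_CUBIC))
# height map above bench in world
v,u=np.mgrid[0:480,0:640]
n=cv2.undistortPoints(np.stack([u,v],-1).reshape(-1,1,2).astype(float),s["mtx"],np.array(s["dist"])).reshape(-1,2)
z=s["range_z"].reshape(-1);P=s["pose"]
X=(np.c_[n,np.ones(len(n))]*z[:,None])@P[:3,:3].T+P[:3,3]
X=X.reshape(480,640,3)
for (a,b) in [(325,240),(375,250),(350,270),(360,210),(312,193),(430,212),(475,238),(184,278),(468,295)]: print((a,b),X[b,a].round(3))
E
```

```text
(325, 240) [0.615 0.021 0.01 ]
(375, 250) [ 0.587 -0.129  0.017]
(350, 270) [ 0.527 -0.056 -0.003]
(360, 210) [ 0.708 -0.083  0.007]
(312, 193) [0.758 0.064 0.006]
(430, 212) [ 0.706 -0.294  0.009]
(475, 238) [ 0.63 -0.43  0.01]
(184, 278) [0.49  0.429 0.058]
(468, 295) [ 0.459 -0.411 -0.001]
```

View pics/crop.png

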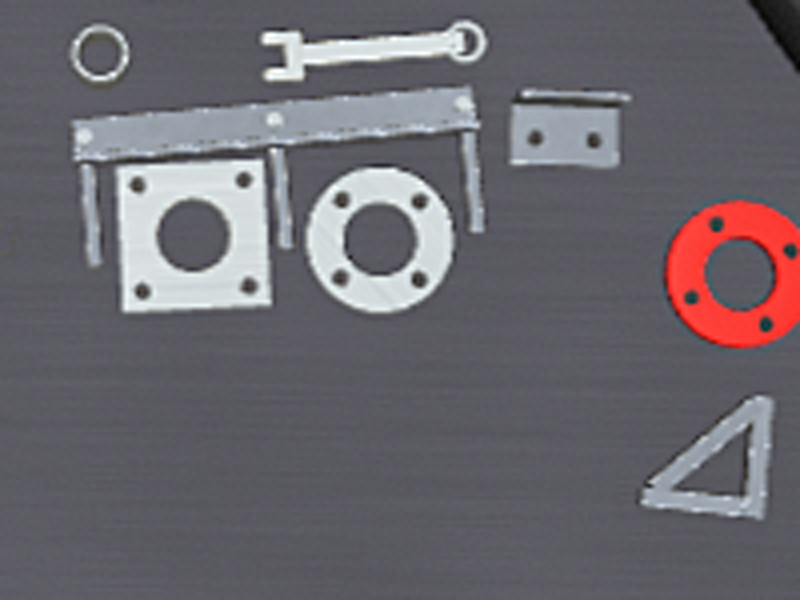

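The crop confirms the square's bore at about (193,235), the round's bore at about (380,238), and the fence front edge running from (75,160) to (480,126). The offcut and spanner are behind the fence. I'll move over the bays and look with the wrist camera.

```bash
python3 - <<'E'
from h import *
s=vision.snapshot("top")
c=lambda x,y:(290+x/4-.375,180+y/4-.375)
print(w(s,[c(193,235),c(380,239)],.014).round(4))
f=w(s,[c(75,160),c(480,127)],.03);print(f.round(4),np.degrees(np.arctan2(*(f[1]-f[0])[:2]*[1,-1])))
print(w(s,[c(95,265),c(288,247),c(477,231)],.016).round(4), 'strip ends')
E
python3 -m crank '[{"dp":[0.5,0.8,0],"angular":[0,0,0]},{"dp":[0.6,0.9,0],"angular":[0,0,0]},{"dp":[0.6,0.9,0],"angular":[0,0,0]},{"dp":[0.6,0.9,0],"angular":[0,0,0]},{"dp":[0.6,0.9,0],"angular":[0,0,0]},{"dp":[0.6,0.9,0],"angular":[0,0,0]},{"dp":[0.6,0.9,0],"angular":[0,0,0]},{"dp":[0.6,0.9,0],"angular":[0,0,0]},{"dp":[0.6,0.9,0],"angular":[0,0,0]},{"dp":[0.6,0.9,0],"angular":[0,0,0]},{"dp":[0.6,0.9,0],"angular":[0,0,0]},{"dp":[0.6,0.9,0],"angular":[0,0,0]},{"dp":[0.6,0.9,0],"angular":[0,0,0]},{"dp":[0.6,0.9,0],"angular":[0,0,0]},{"dp":[0.6,0.9,0],"angular":[0,0,0]},{"dp":[0.6,0.9,0],"angular":[0,0,0]},{"dp":[0.6,0.9,0],"angular":[0,0,0]},{"dp":[0.6,0.9,0],"angular":[0,0,0]},{"dp":[0.5,0.9,0],"angular":[0,0,0]},{"dp":[0,0,0],"angular":[0,0,0]}]' 1 40
python3 - <<'E'
from h import *
print(sense()["q"])
s=vision.snapshot("wrist");cv2.imwrite("pics/w1.png",s["image"]);print(s["mount"])
cv2.imwrite("pics/top2.png",vision.snapshot("top")["image"])
E
```

```text
[[ 0.6199 -0.0175  0.014 ]
 [ 0.6197 -0.1577  0.014 ]]
[[ 0.6727  0.0718  0.03  ]
 [ 0.7035 -0.2296  0.03  ]] 5.851440807310052
[[ 0.5956  0.0555  0.016 ]
 [ 0.6121 -0.0887  0.016 ]
 [ 0.627  -0.23    0.016 ]] strip ends
t: 2.15
tcp_pos: [0.494, -0.0921, 0.2482]
tool_rot: [0.992, 0.129, 0.0, -0.0]
force: [-0.5, 0.8, 0.8]
finger_gap: 0.001
gripper_force: 0.0
[-4.07696738e-01  3.63669178e-01  1.73502148e+00  1.29081876e-03
  1.04288572e+00  9.04435298e-01]
[[ 4.82686702e-04 -9.53780557e-01 -3.00503604e-01  7.60268311e-02]
 [ 9.99999883e-01  4.71722150e-04  1.09041056e-04  5.47650610e-04]
 [ 3.77529677e-05 -3.00503622e-01  9.53780673e-01 -1.26003836e-01]
 [ 0.00000000e+00  0.00000000e+00  0.00000000e+00  1.00000000e+00]]
```

View pics/w1.png

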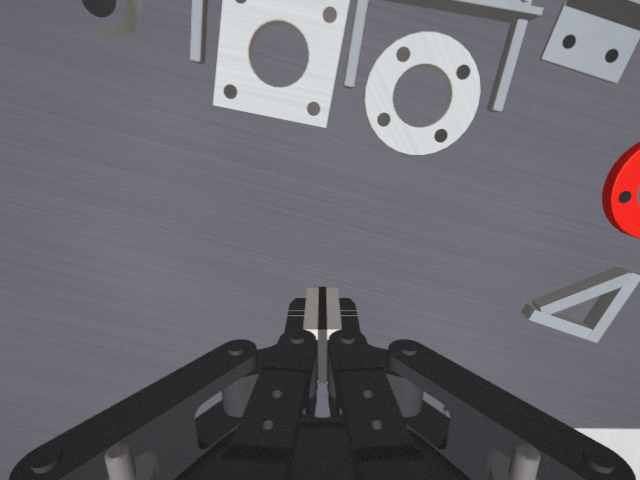

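View pics/top2.png

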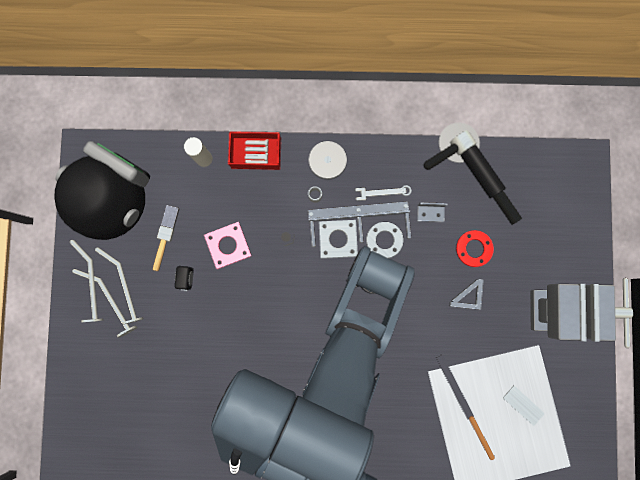

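```bash
cat >> h.py <<'E'
from scipy.spatial.transform import Rotation as R
def wrist():
    st=sense(); s=vision.snapshot("wrist"); T=np.eye(4); T[:3,:3]=R.from_quat(st["tool_rot"]).as_matrix(); T[:3,3]=st["tcp_pos"]
    s["pose"]=T@s["mount"]; return s
E
python3 - <<'E'
from h import *
s=wrist();im=s["image"];t=cv2.imread("pics/top2.png")
print(w(s,[(100,10),(135,30)],.02).round(3),'blob')
print(w(s,[(279,53),(422,95)],.014).round(4),'bores')
print(w(s,[(196,62),(350,87),(499,110)],.016).round(4),'strip ends')
e=w(s,[(213,105),(327,128)],.014);print(e.round(4),np.degrees(np.arctan2(*(e[1]-e[0])[:2]*[1,-1])))
e=w(s,[(420,0),(541,17)],.0);print(e.round(4))
a=cv2.resize(im[0:150,50:250],(800,600))[:300,:400]
a=cv2.resize(im[0:75,50:150],(400,300),interpolation=cv2.INTER_CUBIC)
b=cv2.resize(t[200:275,240:340],(400,300),interpolation=cv2.INTER_CUBIC)
cv2.imwrite("pics/c2.png",np.hstack([a,b]))
E
```

```text
[[0.611 0.136 0.02 ]
 [0.603 0.105 0.02 ]] blob
[[ 0.6184 -0.0213  0.014 ]
 [ 0.6178 -0.1603  0.014 ]] bores
[[ 0.5915  0.0506  0.016 ]
 [ 0.6071 -0.0922  0.016 ]
 [ 0.6235 -0.2354  0.016 ]] strip ends
[[ 0.5587  0.0301  0.014 ]
 [ 0.5661 -0.0808  0.014 ]] 3.81267897014879
[[ 0.6957 -0.1346  0.    ]
 [ 0.7111 -0.2476  0.    ]]
```

View pics/c2.png

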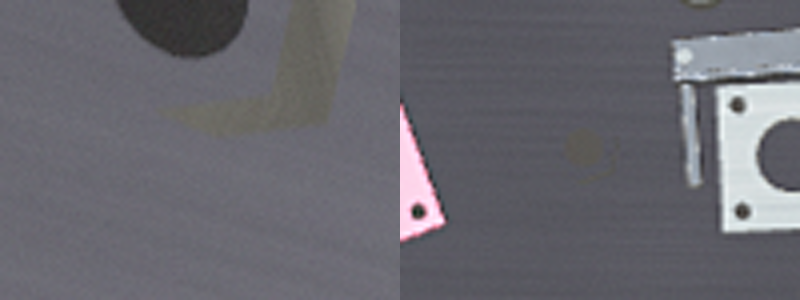

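The nut blends into the bench near (0.62, 0.13), so I'll keep clear of it. The wrist and top measurements agree to about 3 mm. Fixture yaw is about 6.2°, bay_left is at about (0.6245, -0.016) and bay_right at about (0.640, -0.160). Next, the closed fingers go into the square's bore and spread.

```bash
python3 -m crank '[{"dp":[0.7,0.4,0],"angular":[0,0,0]},{"dp":[0.7,0.4,0],"angular":[0,0,0]},{"dp":[0.7,0.4,-0.5],"angular":[0,0,0]},{"dp":[0.7,0.4,-0.8],"angular":[0,0,0]},{"dp":[0.7,0.4,-0.8],"angular":[0,0,0]},{"dp":[0.67,0.43,-0.8],"angular":[0,0,0]},{"dp":[0,0,-0.8],"angular":[0,0,0]},{"dp":[0,0,-0.8],"angular":[0,0,0]},{"dp":[0,0,-0.8],"angular":[0,0,0]},{"dp":[0,0,-0.5],"angular":[0,0,0]},{"dp":[0,0,-0.2],"angular":[0,0,0]},{"dp":[0,0,0],"angular":[0,0,0]},{"dp":[0,0,0],"angular":[0,0,0]}]'
python3 - <<'E'
from h import *
s=wrist();cv2.imwrite("pics/w2.png",s["image"])
E
```

```text
t: 3.6
tcp_pos: [0.6187, -0.0226, 0.0692]
tool_rot: [0.992, 0.126, 0.001, 0.0]
force: [-0.1, 0.4, -0.8]
finger_gap: 0.006
gripper_force: 0.0
```

View pics/w2.png

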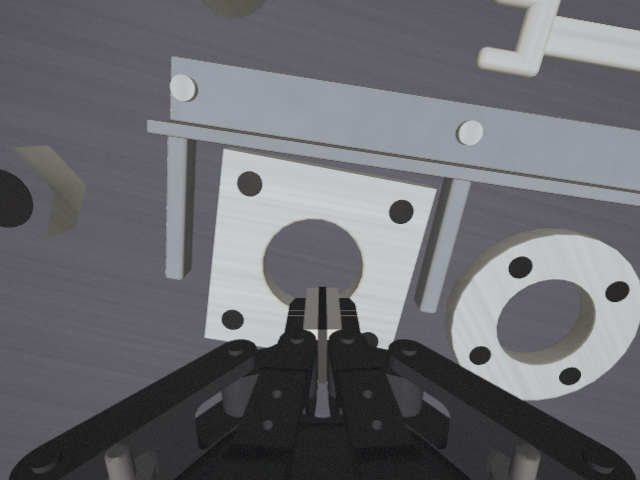

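This shows the square's bore at about (313,262) just ahead of the fingers, the fence foot line from (150,125) to (460,178), and the nut at the left (50,190).

```bash
python3 - <<'E'
from h import *
s=wrist()
print(w(s,[(263,265),(363,270),(313,219)],.014).round(4),'bore L,R,far')
a=lambda e:np.degrees(np.arctan2(*(e[1]-e[0])[:2]*[1,-1])).round(2)
e=w(s,[(222,149),(437,188)],.014);print(e.round(4),a(e),'sq far edge')
e=w(s,[(150,132),(640,206)],.03);print(e.round(4),a(e),'fence top front edge?')
print(w(s,[(177,278),(430,311)],.016).round(4),'strip ends')
E
```

```text
[[ 0.6138  0.0093  0.014 ]
 [ 0.6248 -0.0452  0.014 ]
 [ 0.6462 -0.0111  0.014 ]] bore L,R,far
[[ 0.6698  0.0417  0.014 ]
 [ 0.6783 -0.0692  0.014 ]] 4.4 sq far edge
[[ 0.671   0.0703  0.03  ]
 [ 0.6957 -0.1603  0.03  ]] 6.12 fence top front edge?
[[ 0.5952  0.0536  0.016 ]
 [ 0.611  -0.0889  0.016 ]] strip ends
```

```bash
python3 -m crank '[{"dp":[0,0.15,-0.6],"angular":[0,0,0]},{"dp":[0,0,-0.6],"angular":[0,0,0]},{"dp":[0,0,-0.37],"angular":[0,0,0]},{"dp":[0,0,0],"angular":[0,0,0]}]'
python3 -m crank '[{"dp":[0,0,0],"angular":[0,0,0]},{"dp":[0,0,0],"angular":[0,0,0]},{"dp":[0,0,0],"angular":[0,0,0]},{"dp":[0,0,0],"angular":[0,0,0]},{"dp":[0,0,0],"angular":[0,0,0]}]' 0.55 40
```

```text
t: 4.1
tcp_pos: [0.6173, -0.0174, 0.0203]
tool_rot: [0.992, 0.127, -0.001, -0.0]
force: [-1.0, -0.2, -0.5]
finger_gap: -0.006
gripper_force: 0.0
t: 4.6
tcp_pos: [0.6188, -0.0175, 0.0232]
tool_rot: [0.992, 0.127, 0.001, 0.0]
force: [-1.2, 1.6, 7.2]
finger_gap: 0.45
gripper_force: 3.5
```

```bash
python3 - <<'E'
from h import *
st=sense();print(st["tcp_pos"],st["force"],st["finger_gap"])
s=wrist();cv2.imwrite("pics/w3.png",s["image"])
E
```

```text
[ 0.6187998  -0.01753027  0.02321161] [-1.17675888  1.57132859  7.19851271] 0.45004220957295643
```

View pics/w3.png

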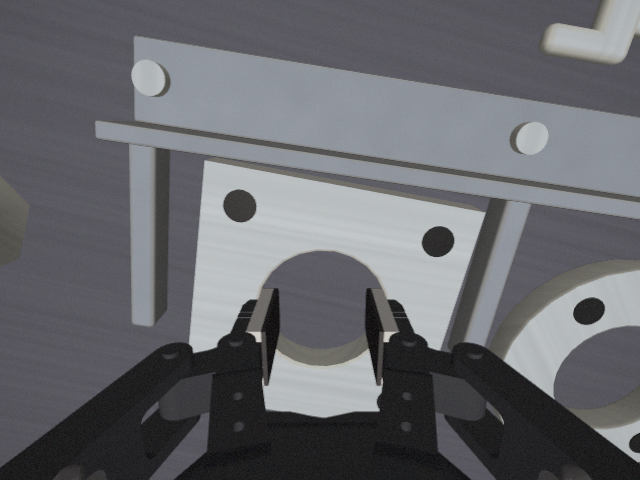

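The fingers opened to about the bore's width and rose onto its rim (pads at (265,320) and (378,320)). I'll close them, then open less.

```bash
python3 -m crank '[{"dp":[0,0,0],"angular":[0,0,0]},{"dp":[0,0,0],"angular":[0,0,0]},{"dp":[0,0,0],"angular":[0,0,0]},{"dp":[0,0,0],"angular":[0,0,0]}]' 1 40
python3 -m crank '[{"dp":[0,0,0],"angular":[0,0,0]},{"dp":[0,0,0],"angular":[0,0,0]},{"dp":[0,0,0],"angular":[0,0,0]}]' 0.8 40
python3 -m crank '[{"dp":[0,0,-0.05],"angular":[0,0,0]},{"dp":[0,0,0],"angular":[0,0,0]},{"dp":[0,0,0],"angular":[0,0,0]}]' 0.7 40
```

```text
t: 5.05
tcp_pos: [0.6179, -0.0175, 0.0211]
tool_rot: [0.992, 0.127, -0.0, -0.0]
force: [0.7, -0.2, -0.1]
finger_gap: 0.001
gripper_force: 0.0
t: 5.35
tcp_pos: [0.618, -0.0175, 0.021]
tool_rot: [0.992, 0.127, -0.0, -0.0]
force: [-0.7, 0.5, 0.3]
finger_gap: 0.203
gripper_force: 0.0
t: 5.65
tcp_pos: [0.618, -0.0175, 0.0196]
tool_rot: [0.992, 0.127, -0.0, -0.0]
force: [-0.5, 0.2, -0.1]
finger_gap: 0.301
gripper_force: 0.0
```

```bash
python3 -m crank '[{"dp":[0,0,-0.07],"angular":[0,0,0]},{"dp":[0,0,0],"angular":[0,0,0]},{"dp":[0,0,0],"angular":[0,0,0]}]' 0.65 40
python3 -m crank '[{"dp":[0,0,0],"angular":[0,0,0]},{"dp":[0,0,0],"angular":[0,0,0]},{"dp":[0,0,0],"angular":[0,0,0]}]' 0.58 40
```

```text
t: 5.95
tcp_pos: [0.6183, -0.0175, 0.0188]
tool_rot: [0.992, 0.127, 0.0, 0.0]
force: [-1.5, 0.8, 6.1]
finger_gap: 0.348
gripper_force: 13.3
t: 6.25
tcp_pos: [0.6182, -0.0176, 0.0186]
tool_rot: [0.992, 0.127, 0.0, 0.0]
force: [-0.9, -0.3, 5.5]
finger_gap: 0.366
gripper_force: 38.6
```

```bash
python3 -m crank '[{"dp":[-0.15,-0.016,0],"angular":[0,0,0]},{"dp":[-0.3,-0.032,0],"angular":[0,0,0]},{"dp":[-0.4,-0.043,0],"angular":[0,0,0]},{"dp":[-0.4,-0.043,0],"angular":[0,0,0]},{"dp":[-0.4,-0.043,0],"angular":[0,0,0]},{"dp":[-0.4,-0.043,0],"angular":[0,0,0]},{"dp":[-0.4,-0.043,0],"angular":[0,0,0]},{"dp":[-0.4,-0.043,0],"angular":[0,0,0]},{"dp":[-0.4,-0.043,0],"angular":[0,0,0]},{"dp":[-0.4,-0.043,0],"angular":[0,0,0]},{"dp":[-0.4,-0.043,0],"angular":[0,0,0]},{"dp":[-0.4,-0.043,0],"angular":[0,0,0]},{"dp":[-0.4,-0.043,0],"angular":[0,0,0]},{"dp":[-0.3,-0.032,0],"angular":[0,0,0]},{"dp":[-0.15,0,0],"angular":[0,0,0]},{"dp":[0,0,0],"angular":[0,0,0]}]'
python3 -m crank '[{"dp":[0,0.2,0],"angular":[0,0,0]},{"dp":[0,0.4,0],"angular":[0,0,0]},{"dp":[0,0.5,0],"angular":[0,0,0]},{"dp":[0,0.5,0],"angular":[0,0,0]},{"dp":[0,0.5,0],"angular":[0,0,0]},{"dp":[0,0.5,0],"angular":[0,0,0]},{"dp":[0,0.5,0],"angular":[0,0,0]},{"dp":[0,0.5,0],"angular":[0,0,0]},{"dp":[0,0.5,0],"angular":[0,0,0]},{"dp":[0,0.5,0],"angular":[0,0,0]},{"dp":[0,0.5,0],"angular":[0,0,0]},{"dp":[0,0.5,0],"angular":[0,0,0]},{"dp":[0,0.5,0],"angular":[0,0,0]},{"dp":[0,0.5,0],"angular":[0,0,0]},{"dp":[0,0.5,0],"angular":[0,0,0]},{"dp":[0,0.5,0],"angular":[0,0,0]},{"dp":[0,0.4,0],"angular":[0,0,0]},{"dp":[0,0.2,0],"angular":[0,0,0]},{"dp":[0,0,0],"angular":[0,0,0]}]'
python3 - <<'E'
from h import *
cv2.imwrite("pics/s1.png",vision.snapshot("scene")["image"])
s=vision.snapshot("top");cv2.imwrite("pics/top3.png",s["image"])
E
```

```text
t: 7.85
tcp_pos: [0.4634, -0.0358, 0.0187]
tool_rot: [0.992, 0.126, 0.005, 0.002]
force: [5.0, -1.5, 5.6]
finger_gap: 0.37
gripper_force: 39.3
t: 9.75
tcp_pos: [0.459, 0.2112, 0.0186]
tool_rot: [0.992, 0.127, -0.0, 0.001]
force: [-1.1, -4.9, 9.8]
finger_gap: 0.364
gripper_force: 40.2
```

View pics/s1.png

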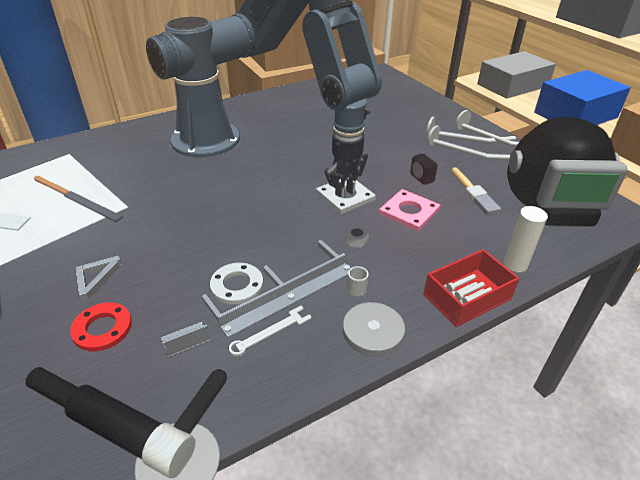

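The scene view shows the square parked at (345,192), flat and clear of the pink plate at (410,207). Next is the round one.

```bash
python3 -m crank '[{"dp":[0,0,0],"angular":[0,0,0]},{"dp":[0,0,0],"angular":[0,0,0]},{"dp":[0,0,0.3],"angular":[0,0,0]},{"dp":[0,0,0.8],"angular":[0,0,0]},{"dp":[0,0,0.8],"angular":[0,0,0]}]' 1 40
python3 -m crank '[{"dp":[0.2,-0.4,0],"angular":[0,0,0]},{"dp":[0.35,-0.8,0],"angular":[0,0,0]},{"dp":[0.35,-0.8,0],"angular":[0,0,0]},{"dp":[0.35,-0.8,0],"angular":[0,0,0]},{"dp":[0.35,-0.8,0],"angular":[0,0,0]},{"dp":[0.35,-0.8,0],"angular":[0,0,0]},{"dp":[0.35,-0.8,0],"angular":[0,0,0]},{"dp":[0.35,-0.8,0],"angular":[0,0,0]},{"dp":[0.35,-0.8,0],"angular":[0,0,0]},{"dp":[0.35,-0.8,0],"angular":[0,0,0]},{"dp":[0.35,-0.8,0],"angular":[0,0,0]},{"dp":[0.35,-0.8,0],"angular":[0,0,0]},{"dp":[0.35,-0.8,0],"angular":[0,0,0]},{"dp":[0.35,-0.8,0],"angular":[0,0,0]},{"dp":[0.35,-0.8,0],"angular":[0,0,0]},{"dp":[0.35,-0.7,0],"angular":[0,0,0]},{"dp":[0,0,0],"angular":[0,0,0]},{"dp":[0,0,0],"angular":[0,0,0]}]'
python3 - <<'E'
from h import *
s=wrist();im=s["image"]
g=cv2.cvtColor(im,cv2.COLOR_BGR2GRAY);m=((g>150)*255).astype(np.uint8)
cs,h=cv2.findContours(m,cv2.RETR_CCOMP,cv2.CHAIN_APPROX_NONE)
for c in cs:
    if cv2.contourArea(c)>3000: 
        X=w(s,c.reshape(-1,2),.014);print(cv2.contourArea(c),X.min(0).round(4),X.max(0).round(4))
cv2.imwrite("pics/w4.png",im);print(sense()["tcp_pos"])
E
```

```text
t: 10.35
tcp_pos: [0.4584, 0.2118, 0.075]
tool_rot: [0.992, 0.127, -0.001, 0.0]
force: [-0.1, 0.6, -0.9]
finger_gap: 0.0
gripper_force: 0.0
t: 12.15
tcp_pos: [0.6216, -0.1574, 0.0737]
tool_rot: [0.992, 0.126, -0.001, -0.001]
force: [0.6, 0.6, -0.2]
finger_gap: -0.0
gripper_force: 0.0
16371.0 [ 0.5667 -0.212   0.014 ] [ 0.6735 -0.1031  0.014 ]
8766.0 [ 0.6797 -0.3236  0.014 ] [ 0.7242 -0.2517  0.014 ]
37948.0 [ 0.6764 -0.2384  0.014 ] [0.7361 0.017  0.014 ]
[ 0.62120893 -0.15649068  0.07378403]
```

```bash
python3 -m crank '[{"dp":[-0.08,0,-0.7],"angular":[0,0,0]},{"dp":[0,0,-0.7],"angular":[0,0,0]},{"dp":[0,0,-0.33],"angular":[0,0,0]},{"dp":[0,0,0],"angular":[0,0,0]}]'
python3 -m crank '[{"dp":[0,0,0],"angular":[0,0,0]},{"dp":[0,0,0],"angular":[0,0,0]},{"dp":[0,0,-0.1],"angular":[0,0,0]}]' 0.7 40
python3 -m crank '[{"dp":[0,0,0],"angular":[0,0,0]},{"dp":[0,0,0],"angular":[0,0,0]},{"dp":[0,0,0],"angular":[0,0,0]},{"dp":[0,0,0],"angular":[0,0,0]}]' 0.58 40
```

```text
t: 12.6
tcp_pos: [0.6184, -0.1555, 0.021]
tool_rot: [0.992, 0.127, -0.002, -0.001]
force: [0.0, 0.0, 0.5]
finger_gap: -0.001
gripper_force: 0.0
t: 12.9
tcp_pos: [0.6212, -0.1575, 0.0211]
tool_rot: [0.992, 0.127, 0.001, 0.001]
force: [0.4, -1.1, 0.6]
finger_gap: 0.297
gripper_force: 0.0
t: 13.3
tcp_pos: [0.6204, -0.157, 0.0199]
tool_rot: [0.992, 0.127, 0.0, -0.0]
force: [1.1, 2.2, 0.1]
finger_gap: 0.383
gripper_force: 36.7
```

```bash
python3 -m crank '[{"dp":[-0.15,-0.016,0],"angular":[0,0,0]},{"dp":[-0.3,-0.032,0],"angular":[0,0,0]},{"dp":[-0.4,-0.043,0],"angular":[0,0,0]},{"dp":[-0.4,-0.043,0],"angular":[0,0,0]},{"dp":[-0.4,-0.043,0],"angular":[0,0,0]},{"dp":[-0.4,-0.043,0],"angular":[0,0,0]},{"dp":[-0.4,-0.043,0],"angular":[0,0,0]},{"dp":[-0.22,-0.02,0],"angular":[0,0,0]},{"dp":[0,0,0],"angular":[0,0,0]},{"dp":[-0.02,0.2,0],"angular":[0,0,0]},{"dp":[-0.04,0.4,0],"angular":[0,0,0]},{"dp":[-0.06,0.5,0],"angular":[0,0,0]},{"dp":[-0.06,0.5,0],"angular":[0,0,0]},{"dp":[-0.06,0.5,0],"angular":[0,0,0]},{"dp":[-0.06,0.5,0],"angular":[0,0,0]},{"dp":[-0.06,0.5,0],"angular":[0,0,0]},{"dp":[-0.06,0.5,0],"angular":[0,0,0]},{"dp":[-0.06,0.5,0],"angular":[0,0,0]},{"dp":[-0.06,0.5,0],"angular":[0,0,0]}]'
python3 -m crank '[{"dp":[-0.05,0.4,0],"angular":[0,0,0]},{"dp":[-0.02,0.2,0],"angular":[0,0,0]},{"dp":[0,0,0],"angular":[0,0,0]},{"dp":[0,0,0],"angular":[0,0,0]}]'
python3 - <<'E'
from h import *
s=wrist();im=s["image"];cv2.imwrite("pics/w5.png",im)
st=sense();print(st["tcp_pos"],st["force"])
E
```

```text
t: 15.2
tcp_pos: [0.5236, -0.0263, 0.0198]
tool_rot: [0.992, 0.127, -0.0, 0.0]
force: [0.0, -5.0, 0.7]
finger_gap: 0.385
gripper_force: 37.3
t: 15.6
tcp_pos: [0.521, -0.0078, 0.0198]
tool_rot: [0.992, 0.126, -0.001, -0.001]
force: [0.4, 7.5, 4.5]
finger_gap: 0.383
gripper_force: 38.0
[ 0.52099049 -0.00780926  0.01977834] [1.01131084 7.10099063 3.13440999]
```

View pics/w5.png

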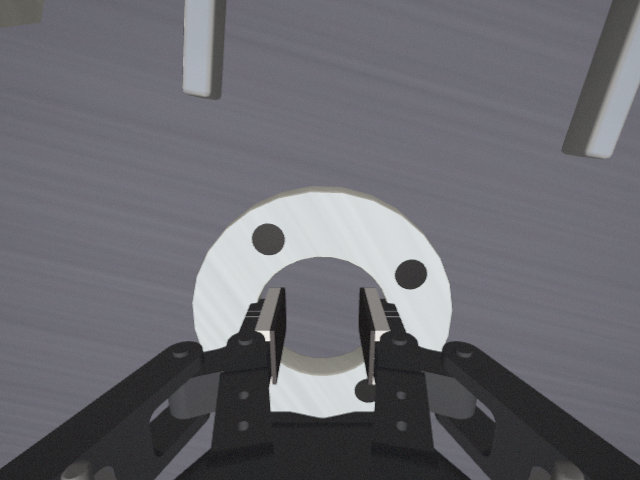

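The round flange is held, but I overshot left by 19 mm: its centre is at (322,300), with the strips ending at (200,95) and (600,155). I'll correct that, then push in.

```bash
python3 -m crank '[{"dp":[0.02,-0.25,0],"angular":[0,0,0]},{"dp":[0.04,-0.4,0],"angular":[0,0,0]},{"dp":[0,0,0],"angular":[0,0,0]},{"dp":[0.2,0.02,0],"angular":[0,0,0]},{"dp":[0.4,0.043,0],"angular":[0,0,0]},{"dp":[0.4,0.043,0],"angular":[0,0,0]},{"dp":[0.4,0.043,0],"angular":[0,0,0]},{"dp":[0.4,0.043,0],"angular":[0,0,0]},{"dp":[0.4,0.043,0],"angular":[0,0,0]},{"dp":[0.4,0.043,0],"angular":[0,0,0]},{"dp":[0.3,0.03,0],"angular":[0,0,0]},{"dp":[0.2,0.02,0],"angular":[0,0,0]},{"dp":[0,0,0],"angular":[0,0,0]}]'
python3 -m crank '[{"dp":[0.08,0.01,0],"angular":[0,0,0]},{"dp":[0.08,0.01,0],"angular":[0,0,0]},{"dp":[0.04,0,0],"angular":[0,0,0]},{"dp":[0,0,0],"angular":[0,0,0]}]'
```

```text
t: 16.95
tcp_pos: [0.6099, -0.018, 0.0197]
tool_rot: [0.992, 0.126, -0.007, -0.002]
force: [-9.8, -0.0, 12.4]
finger_gap: 0.387
gripper_force: 41.5
t: 17.35
tcp_pos: [0.614, -0.0176, 0.0197]
tool_rot: [0.992, 0.126, -0.009, -0.003]
force: [-13.3, -0.0, 14.8]
finger_gap: 0.383
gripper_force: 42.1
```

```bash
python3 - <<'E'
from h import *
s=wrist();im=s["image"];cv2.imwrite("pics/w6.png",im)
E
```

```text
(no output)
```

View pics/w6.png

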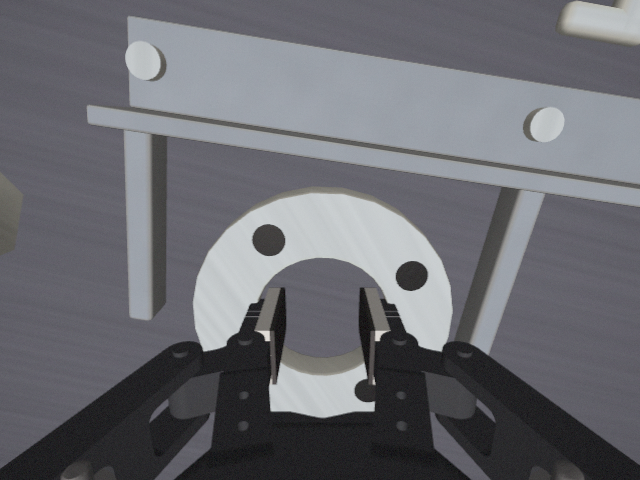

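I've now used all 10 picture views, so from here I'll rely on numbers only.

```bash
cat >> h.py <<'E'
def gap(s,cx,cy,off=0):
    "depth cloud: heights along fixture-x line through bay"
    v,u=np.mgrid[0:480:2,0:640:2]
    n=cv2.undistortPoints(np.stack([u,v],-1).reshape(-1,1,2).astype(float),s["mtx"],np.array(s["dist"])).reshape(-1,2)
    z=s["range_z"][::2,::2].reshape(-1);P=s["pose"]
    X=(np.c_[n,np.ones(len(n))]*z[:,None])@P[:3,:3].T+P[:3,3]; return X[z>0]
E
python3 - <<'E'
from h import *
s=wrist();print(sense()["tcp_pos"],s["pose"][:3,3])
for z in (.03,.014,0):
  print(z,w(s,[(88,105),(640,185)],z).round(4).tolist(),w(s,[(88,122),(640,205)],z).round(4).tolist())
print(w(s,[(322,188),(194,310),(452,310)],.014).round(4))
X=gap(s,0,0)
a=np.radians(6.2);F=(X[:,:2]-[.687,-.082])@np.array([[np.cos(a),-np.sin(a)],[np.sin(a),np.cos(a)]])
m=abs(F[:,1]-72)<99
m=abs(F[:,1]-.072)<.012
for lo in np.arange(-.03,.04,.004):
  k=m&(F[:,0]>=lo)&(F[:,0]<lo+.004)
  if k.any(): print(lo.round(3),np.median(X[k,2]).round(4),X[k,2].min().round(4),X[k,2].max().round(4))
E
```

```text
[ 0.61399194 -0.01755678  0.01966478] [6.90118065e-01 6.27301486e-04 1.44302451e-01]
0.03 [[0.676, 0.0715, 0.03], [0.6962, -0.1029, 0.03]] [[0.671, 0.0713, 0.03], [0.6903, -0.1063, 0.03]]
0.014 [[0.674, 0.0814, 0.014], [0.697, -0.1173, 0.014]] [[0.6683, 0.0812, 0.014], [0.6903, -0.1213, 0.014]]
0 [[0.6723, 0.0901, 0.0], [0.6978, -0.13, 0.0]] [[0.6659, 0.0898, 0.0], [0.6903, -0.1344, 0.0]]
[[ 0.6665 -0.0045  0.014 ]
 [ 0.603   0.0345  0.014 ]
 [ 0.6306 -0.0698  0.014 ]]
-0.03 0.0144 0.0131 0.0158
-0.026 0.0144 0.0126 0.0156
-0.022 0.0144 0.013 0.0158
-0.018 0.0143 -0.0005 0.016
-0.014 0.0011 -0.0011 0.0148
-0.01 0.0004 -0.0013 0.0021
-0.006 0.0005 -0.0009 0.0025
-0.002 0.0302 0.0288 0.0316
0.002 0.0301 0.0025 0.0318
0.006 0.0054 0.0035 0.0303
0.01 0.0053 0.0038 0.0074
0.014 0.0054 0.0036 0.007
0.018 0.0055 0.0034 0.0071
0.022 0.0054 0.0036 0.0071
0.026 0.0054 0.0036 0.007
0.03 0.0054 0.0039 0.0071
0.034 0.0042 -0.0013 0.0066
0.038 0.0003 -0.0014 0.002
```

Depth shows the fence face clearly, with the round flange about 13 mm short of it. I'll push on in small steps and watch the force.

```bash
cat > gapchk.py <<'E'
from h import *
import sys
def run(yc):
    s=wrist();X=gap(s,0,0);a=np.radians(6.2);F=(X[:,:2]-[.687,-.082])@np.array([[np.cos(a),-np.sin(a)],[np.sin(a),np.cos(a)]])
    for y in yc:
        m=abs(F[:,1]-y)<.005
        fl=F[m&(X[:,2]>.010)&(X[:,2]<.018)&(F[:,0]<.002),0];fe=F[m&(X[:,2]>.025)&(F[:,0]>-.015)&(F[:,0]<.03),0]
        print(y, 'flange far',np.percentile(fl,99).round(4) if len(fl) else None,'fence',np.percentile(fe,1).round(4) if len(fe) else None)
run([float(v) for v in sys.argv[1:]])
E
python3 -m crank '[{"dp":[0.12,0.01,0],"angular":[0,0,0]},{"dp":[0.12,0.01,0],"angular":[0,0,0]},{"dp":[0.1,0.01,0],"angular":[0,0,0]},{"dp":[0,0,0],"angular":[0,0,0]}]'
python3 gapchk.py .062 .072 .082
```

```text
t: 17.85
tcp_pos: [0.6249, -0.0167, 0.0197]
tool_rot: [0.992, 0.126, -0.009, -0.003]
force: [-12.5, -0.3, 14.7]
finger_gap: 0.385
gripper_force: 41.9
0.062 flange far -0.0037 fence -0.0
0.072 flange far -0.0036 fence -0.0
0.082 flange far -0.0038 fence -0.0
```

```bash

python3 -m crank '[{"dp":[0.06,0.01,0],"angular":[0,0,0]},{"dp":[0.06,0.01,0],"angular":[0,0,0]},{"dp":[0.06,0,0],"angular":[0,0,0]},{"dp":[0,0,0],"angular":[0,0,0]}]'
python3 gapchk.py .062 .072 .082
```

```text
t: 18.3
tcp_pos: [0.6263, -0.0164, 0.0197]
tool_rot: [0.992, 0.127, -0.013, -0.003]
force: [-20.2, -2.9, 19.6]
finger_gap: 0.38
gripper_force: 43.3
0.062 flange far -0.0038 fence 0.0002
0.072 flange far -0.0038 fence -0.0001
0.082 flange far -0.0039 fence 0.0001
```

```bash

python3 -m crank '[{"dp":[0.08,0.01,0],"angular":[0,0,0]},{"dp":[0.08,0.01,0],"angular":[0,0,0]},{"dp":[0,0,0],"angular":[0,0,0]}]'
python3 gapchk.py .062 .072 .082
python3 - <<'E'
from h import *
s=wrist();X=gap(s,0,0);a=np.radians(6.2);F=(X[:,:2]-[.687,-.082])@np.array([[np.cos(a),-np.sin(a)],[np.sin(a),np.cos(a)]])
m=abs(F[:,1]-.072)<.003
o=np.argsort(F[m,0]);q=np.c_[F[m,0],X[m,2]][o];print(q[(q[:,0]>-.008)&(q[:,0]<.004)][::3].round(4).tolist())
E
```

```text
t: 18.65
tcp_pos: [0.6265, -0.0163, 0.0196]
tool_rot: [0.992, 0.127, -0.019, -0.003]
force: [-27.3, -5.5, 26.3]
finger_gap: 0.387
gripper_force: 45.3
0.062 flange far -0.0041 fence 0.0003
0.072 flange far -0.004 fence 0.0001
0.082 flange far -0.004 fence 0.0
[[-0.008, 0.0133], [-0.0078, 0.0147], [-0.0074, 0.0141], [-0.007, 0.0143], [-0.0068, 0.0141], [-0.0066, 0.0148], [-0.0063, 0.0155], [-0.0059, 0.0149], [-0.0055, 0.0149], [-0.0054, 0.0147], [-0.0051, 0.0144], [-0.0049, 0.0145], [-0.0046, 0.0149], [-0.0042, 0.0152], [-0.004, 0.0143], [-0.0036, 0.015], [0.0001, 0.0294], [0.0006, 0.0301], [0.0007, 0.0302], [0.0009, 0.0303], [0.0012, 0.0298], [0.0014, 0.0299], [0.0018, 0.0308], [0.0021, 0.0301], [0.0022, 0.0304], [0.0023, 0.0316], [0.0026, 0.0303], [0.0028, 0.0299], [0.003, 0.028], [0.0032, 0.0304], [0.0034, 0.0305], [0.0036, 0.0314], [0.0038, 0.0313]]
```

The round flange has stopped against the fence: the force rises with no motion and no bench is visible between them. I'll unload, release and lift, then go to the square at (0.459, 0.211).

```bash

python3 -m crank '[{"dp":[-0.15,-0.015,0],"angular":[0,0,0]},{"dp":[-0.15,-0.015,0],"angular":[0,0,0]},{"dp":[0,0,0],"angular":[0,0,0]}]'
python3 -m crank '[{"dp":[0,0,0],"angular":[0,0,0]},{"dp":[0,0,0],"angular":[0,0,0]},{"dp":[0,0,0],"angular":[0,0,0]},{"dp":[0,0,0.3],"angular":[0,0,0]},{"dp":[0,0,0.8],"angular":[0,0,0]},{"dp":[0,0,0.8],"angular":[0,0,0]},{"dp":[0,0,0],"angular":[0,0,0]}]' 1 40
python3 gapchk.py .062 .072 .082
```

```text
t: 19.05
tcp_pos: [0.6262, -0.0164, 0.0197]
tool_rot: [0.992, 0.126, -0.008, -0.002]
force: [-10.7, -0.1, 14.4]
finger_gap: 0.387
gripper_force: 42.4
t: 19.75
tcp_pos: [0.6368, -0.0179, 0.0803]
tool_rot: [0.992, 0.127, 0.004, 0.001]
force: [0.7, -0.1, -0.8]
finger_gap: -0.002
gripper_force: 0.0
0.062 flange far -0.0032 fence 0.0002
0.072 flange far -0.0033 fence 0.0001
0.082 flange far -0.003 fence -0.0001
```

```bash

python3 -m crank '[{"dp":[-0.3,0.4,0],"angular":[0,0,0]},{"dp":[-0.5,0.65,0],"angular":[0,0,0]},{"dp":[-0.5,0.65,0],"angular":[0,0,0]},{"dp":[-0.5,0.65,0],"angular":[0,0,0]},{"dp":[-0.5,0.65,0],"angular":[0,0,0]},{"dp":[-0.5,0.65,0],"angular":[0,0,0]},{"dp":[-0.5,0.65,0],"angular":[0,0,0]},{"dp":[-0.5,0.65,0],"angular":[0,0,0]},{"dp":[-0.5,0.65,0],"angular":[0,0,0]},{"dp":[-0.5,0.65,0],"angular":[0,0,0]},{"dp":[-0.5,0.65,0],"angular":[0,0,0]},{"dp":[-0.5,0.65,0],"angular":[0,0,0]},{"dp":[-0.15,0.1,0],"angular":[0,0,0]},{"dp":[0,0,0],"angular":[0,0,0]},{"dp":[0,0,0],"angular":[0,0,0]}]'
python3 - <<'E'
from h import *
t0=sense()["tcp_pos"];s=wrist();print(t0)
t=vision.snapshot("top")
for n,s in (("w",s),("t",t)):
  X=gap(s,0,0) if n=="w" else None
  g=cv2.cvtColor(s["image"],cv2.COLOR_BGR2GRAY);m=((s["image"].min(2)>170)*255).astype(np.uint8)
  cs,h=cv2.findContours(m,cv2.RETR_CCOMP,cv2.CHAIN_APPROX_NONE)
  for c in cs:
    A=cv2.contourArea(c)
    if A>(2000 if n=="w" else 100):
      Y=w(s,c.reshape(-1,2),.014)
      if .35<Y[:,0].mean()<.7 and abs(Y[:,1].mean())<.3:
        (r,wh,an)=cv2.minAreaRect((Y[:,:2]*1000).astype(np.float32));print(n,A,np.round(r,1),np.round(wh,1),round(an,1))
E
```

```text
t: 21.3
tcp_pos: [0.4555, 0.2118, 0.0764]
tool_rot: [0.992, 0.127, -0.0, 0.0]
force: [0.5, -0.6, -0.5]
finger_gap: 0.003
gripper_force: 0.0
[0.45554924 0.21178668 0.07636051]
w 24333.5 [459.6 210.7] [110.2 110.3] 4.2
t 231.5 [464.  171.2] [109.2  34.1] 8.6
t 963.0 [625.7 -16.3] [105.7 105.1] 1.1
t 311.0 [624.1 -17.8] [59.6 59.7] 46.2
```

```bash
python3 -m crank '[{"dp":[0.12,-0.03,-0.7],"angular":[0,0,0]},{"dp":[0,0,-0.7],"angular":[0,0,0]},{"dp":[0,0,-0.4],"angular":[0,0,0]},{"dp":[0,0,0],"angular":[0,0,0]}]'
python3 -m crank '[{"dp":[0,0,0],"angular":[0,0,0]},{"dp":[0,0,0],"angular":[0,0,0]},{"dp":[0,0,-0.1],"angular":[0,0,0]}]' 0.7 40
python3 -m crank '[{"dp":[0,0,0],"angular":[0,0,0]},{"dp":[0,0,0],"angular":[0,0,0]},{"dp":[0,0,0],"angular":[0,0,0]},{"dp":[0,0,0],"angular":[0,0,0]}]' 0.58 40
```

```text
t: 21.8
tcp_pos: [0.4585, 0.2103, 0.0213]
tool_rot: [0.992, 0.126, -0.002, 0.0]
force: [-0.3, -0.4, 0.4]
finger_gap: -0.005
gripper_force: 0.0
t: 22.1
tcp_pos: [0.4599, 0.2113, 0.0206]
tool_rot: [0.992, 0.127, 0.001, -0.0]
force: [0.8, -0.1, 0.1]
finger_gap: 0.298
gripper_force: 0.0
t: 22.5
tcp_pos: [0.459, 0.2111, 0.0196]
tool_rot: [0.992, 0.127, -0.0, -0.0]
force: [0.1, 0.4, -5.8]
finger_gap: 0.378
gripper_force: 33.0
```

```bash
python3 -m crank '[{"dp":[0,0,-0.05],"angular":[0,0,0]},{"dp":[0,-0.2,0],"angular":[0,0,0]},{"dp":[0,-0.4,0],"angular":[0,0,0]},{"dp":[0.1,-0.5,0],"angular":[0,0,0]},{"dp":[0.1,-0.5,0],"angular":[0,0,0]},{"dp":[0.1,-0.5,0],"angular":[0,0,0]},{"dp":[0.1,-0.5,0],"angular":[0,0,0]},{"dp":[0.1,-0.5,0],"angular":[0,0,0.5]},{"dp":[0.1,-0.5,0],"angular":[0,0,0.5]},{"dp":[0.1,-0.5,0],"angular":[0,0,0.5]},{"dp":[0.1,-0.5,0],"angular":[0,0,0.5]},{"dp":[0.1,-0.5,0],"angular":[0,0,0]},{"dp":[0.1,-0.5,0],"angular":[0,0,0]},{"dp":[0.1,-0.5,0],"angular":[0,0,0]},{"dp":[0.1,-0.5,0],"angular":[0,0,0]},{"dp":[0.1,-0.5,0],"angular":[0,0,0]},{"dp":[0.1,-0.5,0],"angular":[0,0,0]},{"dp":[0.1,-0.5,0],"angular":[0,0,0]},{"dp":[0.1,-0.5,0],"angular":[0,0,0]}]'
python3 -m crank '[{"dp":[0.1,-0.5,0],"angular":[0,0,0]},{"dp":[0.1,-0.5,0],"angular":[0,0,0]},{"dp":[0.1,-0.5,0],"angular":[0,0,0]},{"dp":[0.1,-0.5,0],"angular":[0,0,0]},{"dp":[0.1,-0.5,0],"angular":[0,0,0]},{"dp":[0.1,-0.5,0],"angular":[0,0,0]},{"dp":[0.1,-0.5,0],"angular":[0,0,0]},{"dp":[0.1,-0.4,0],"angular":[0,0,0]},{"dp":[0,-0.2,0],"angular":[0,0,0]},{"dp":[0,0,0],"angular":[0,0,0]},{"dp":[0,0,0],"angular":[0,0,0]}]'
cat > sq.py <<'E'
from h import *
st=sense();s=wrist();a=np.radians(6.2)
m=((s["image"].min(2)>170)*255).astype(np.uint8)
cs,h=cv2.findContours(m,cv2.RETR_EXTERNAL,cv2.CHAIN_APPROX_NONE)
print(st["tcp_pos"].round(4))
for c in cs:
    if cv2.contourArea(c)>2000:
        Y=w(s,c.reshape(-1,2),.014);p=c.reshape(-1,2)
        # far edge: per image column topmost pixel, robust line fit
        q=np.array([p[p[:,0]==u][p[p[:,0]==u][:,1].argmin()] for u in np.unique(p[:,0])])
        Z=w(s,q,.014);d=abs(Z[:,0]-np.median(Z[:,0]))<.007;f=np.polyfit(Z[d,1],Z[d,0],1)
        r,wh,an=cv2.minAreaRect((Y[:,:2]*1000).astype(np.float32))
        print(cv2.contourArea(c),np.round(r,1),np.round(wh,1),round(an,2),'far edge yaw',np.degrees(-np.arctan(f[0])).round(2))
X=gap(s,0,0);F=(X[:,:2]-[.687,-.082])@np.array([[np.cos(a),-np.sin(a)],[np.sin(a),np.cos(a)]])
k=(X[:,2]>.025)&(abs(F[:,0]-.0)<.012)&(abs(F[:,1])<.16);G=F[k]
b=np.arange(-.15,.15,.01);e=[(y+.005,np.percentile(G[(G[:,1]>=y)&(G[:,1]<y+.01),0],2)) for y in b if ((G[:,1]>=y)&(G[:,1]<y+.01)).sum()>8]
if len(e)>4:
    e=np.array(e);f=np.polyfit(e[:,0],e[:,1],1);print('fence front at',f[1].round(4),'yaw',(6.2-np.degrees(np.arctan(f[0]))).round(2))
E
python3 sq.py
```

```text
t: 24.4
tcp_pos: [0.5042, -0.0441, 0.0194]
tool_rot: [0.99, 0.144, -0.002, -0.002]
force: [-2.2, 14.5, 11.5]
finger_gap: 0.375
gripper_force: 37.7
t: 25.5
tcp_pos: [0.529, -0.1674, 0.0194]
tool_rot: [0.99, 0.144, -0.002, -0.002]
force: [-2.9, 7.0, 8.9]
finger_gap: 0.377
gripper_force: 37.4
[ 0.529  -0.1674  0.0194]
4312.0 [ 493.6 -178.5] [30.7 47.4] 16.75 far edge yaw 5.74
31745.5 [ 543.7 -166.3] [ 80.4 110.5] 6.35 far edge yaw 6.32
9457.5 [599.6 -50.5] [26.2 58.1] 52.73 far edge yaw 17.82
```

```bash
python3 -m crank '[{"dp":[0.1,-0.13,0],"angular":[0,0,0]},{"dp":[0.3,0.032,0],"angular":[0,0,0]},{"dp":[0.4,0.043,0],"angular":[0,0,0]},{"dp":[0.4,0.043,0],"angular":[0,0,0]},{"dp":[0.4,0.043,0],"angular":[0,0,0]},{"dp":[0.4,0.043,0],"angular":[0,0,0]},{"dp":[0.4,0.043,0],"angular":[0,0,0]},{"dp":[0.4,0.043,0],"angular":[0,0,0]},{"dp":[0.3,0.03,0],"angular":[0,0,0]},{"dp":[0.2,0.02,0],"angular":[0,0,0]},{"dp":[0.1,0.01,0],"angular":[0,0,0]},{"dp":[0,0,0],"angular":[0,0,0]}]'
python3 sq.py; python3 gapchk.py -.11 -.09 -.072 -.055 -.035
```

```text
t: 26.75
tcp_pos: [0.6273, -0.1625, 0.0194]
tool_rot: [0.989, 0.145, -0.006, -0.002]
force: [-12.1, -0.8, 13.1]
finger_gap: 0.379
gripper_force: 38.9
[ 0.6273 -0.1625  0.0194]
4204.0 [ 591.5 -173.7] [31.  47.1] 16.96 far edge yaw 5.52
31247.5 [ 641.7 -161.5] [ 80.3 110.2] 6.56 far edge yaw 6.51
15303.5 [624.8 -52.1] [103.3  39. ] 0.76 far edge yaw -34.02
fence front at -0.0001 yaw 6.24
-0.11 flange far -0.0132 fence -0.0002
-0.09 flange far -0.0133 fence -0.0001
-0.072 flange far -0.0135 fence -0.0001
-0.055 flange far -0.0135 fence -0.0002
-0.035 flange far -0.0137 fence -0.0001
```

```bash
python3 -m crank '[{"dp":[0.12,0.013,0],"angular":[0,0,0]},{"dp":[0.12,0.013,0],"angular":[0,0,0]},{"dp":[0.12,0.013,0],"angular":[0,0,0]},{"dp":[0.1,0.01,0],"angular":[0,0,0]},{"dp":[0,0,0],"angular":[0,0,0]}]'
python3 -m crank '[{"dp":[0.08,0.008,0],"angular":[0,0,0]},{"dp":[0.08,0.008,0],"angular":[0,0,0]},{"dp":[0.08,0.008,0],"angular":[0,0,0]},{"dp":[0,0,0],"angular":[0,0,0]}]'
python3 sq.py; python3 gapchk.py -.11 -.09 -.072 -.055 -.035
```

```text
t: 27.35
tcp_pos: [0.6402, -0.1612, 0.0194]
tool_rot: [0.989, 0.145, -0.007, -0.002]
force: [-14.4, -1.2, 14.0]
finger_gap: 0.379
gripper_force: 39.1
t: 27.75
tcp_pos: [0.6406, -0.161, 0.0193]
tool_rot: [0.989, 0.145, -0.015, -0.004]
force: [-27.3, -5.3, 22.6]
finger_gap: 0.374
gripper_force: 41.7
[ 0.6406 -0.161   0.0193]
4189.0 [ 603.9 -172.4] [31.1 47.1] 17.28 far edge yaw 5.78
28716.0 [ 653.  -160.3] [ 77.6 110.2] 6.31 far edge yaw 6.18
14225.5 [624.4 -51.3] [ 40.4 103.7] 90.0 far edge yaw -33.45
2613.0 [ 764.7 -215.7] [28.2 18.3] 67.19 far edge yaw -9.33
3222.0 [ 758.6 -177. ] [10.1 55.6] 16.39 far edge yaw 16.45
fence front at 0.0 yaw 6.25
-0.11 flange far -0.0037 fence 0.0
-0.09 flange far -0.004 fence 0.0
-0.072 flange far -0.0038 fence -0.0
-0.055 flange far -0.0037 fence -0.0
-0.035 flange far -0.004 fence -0.0001
```

The square is against the fence and parallel to it. I'll unload, release, lift, back off, and check both flanges.

```bash

python3 -m crank '[{"dp":[-0.15,-0.016,0],"angular":[0,0,0]},{"dp":[-0.15,-0.016,0],"angular":[0,0,0]},{"dp":[0,0,0],"angular":[0,0,0]}]'
python3 -m crank '[{"dp":[0,0,0],"angular":[0,0,0]},{"dp":[0,0,0],"angular":[0,0,0]},{"dp":[0,0,0],"angular":[0,0,0]},{"dp":[0,0,0.3],"angular":[0,0,0]},{"dp":[0,0,0.8],"angular":[0,0,0]},{"dp":[0,0,0.9],"angular":[0,0,0]},{"dp":[-0.5,0.2,0.9],"angular":[0,0,0]},{"dp":[-0.8,0.3,0.9],"angular":[0,0,0]},{"dp":[-0.8,0.3,0.9],"angular":[0,0,0]},{"dp":[-0.8,0.3,0.6],"angular":[0,0,0]},{"dp":[-0.8,0.3,0.3],"angular":[0,0,0]},{"dp":[-0.8,0.3,0],"angular":[0,0,0]},{"dp":[0,0,0],"angular":[0,0,0]},{"dp":[0,0,0],"angular":[0,0,0]}]' 1 40
python3 sq.py; python3 gapchk.py -.11 -.072 -.035 .062 .072 .082
python3 - <<'E'
from h import *
a=cv2.imread("pics/top1.png");b=vision.snapshot("top")["image"]
d=(cv2.absdiff(a,b).max(2)>60).astype(np.uint8);n,_,st,_=cv2.connectedComponentsWithStats(d)
print([x.tolist() for x in st[1:] if x[4]>12])
E
```

```text
t: 28.15
tcp_pos: [0.6401, -0.1612, 0.0194]
tool_rot: [0.99, 0.144, -0.005, -0.002]
force: [-9.1, 1.3, 11.0]
finger_gap: 0.379
gripper_force: 39.4
t: 29.55
tcp_pos: [0.5105, -0.1111, 0.187]
tool_rot: [0.99, 0.144, 0.001, 0.001]
force: [-0.1, 0.0, 0.5]
finger_gap: -0.002
gripper_force: 0.0
[ 0.5105 -0.1111  0.187 ]
21124.5 [ 640. -162.] [110.1 110.5] 6.46 far edge yaw 9.85
14348.0 [612.3 -21.1] [ 82.6 108.6] 16.65 far edge yaw 8.81
fence front at -0.0009 yaw 6.46
-0.11 flange far -0.0001 fence -0.0004
-0.072 flange far -0.0003 fence None
-0.035 flange far -0.0063 fence None
0.062 flange far -0.0237 fence None
0.072 flange far -0.0252 fence None
0.082 flange far -0.027 fence None
[[367, 213, 40, 65, 993], [331, 219, 12, 2, 20], [319, 221, 10, 14, 68], [346, 220, 10, 11, 67], [327, 225, 4, 4, 14], [373, 224, 24, 13, 142], [329, 228, 18, 9, 39], [320, 240, 38, 18, 197], [330, 242, 20, 8, 48], [326, 244, 5, 5, 15], [344, 297, 8, 9, 40], [391, 321, 6, 7, 28], [252, 354, 60, 36, 548], [314, 355, 7, 14, 16], [314, 368, 25, 7, 111], [313, 375, 33, 8, 104], [306, 381, 81, 44, 930], [431, 386, 139, 94, 8690], [293, 401, 6, 12, 14], [573, 411, 32, 16, 170], [604, 411, 36, 69, 1364], [234, 415, 28, 53, 283], [388, 416, 53, 15, 144], [303, 423, 48, 42, 897], [348, 427, 7, 5, 18], [294, 439, 9, 11, 64], [355, 441, 8, 8, 30], [271, 454, 39, 25, 242], [351, 466, 7, 10, 38], [538, 473, 17, 7, 25]]
```

The square is flush with no gap, and the bystanders haven't changed. One more look at the round one, from further back.

```bash

python3 -m crank '[{"dp":[-0.5,0.7,0.5],"angular":[0,0,0]},{"dp":[-0.5,0.8,0.5],"angular":[0,0,0]},{"dp":[-0.5,0.8,0.5],"angular":[0,0,0]},{"dp":[0,0.5,0],"angular":[0,0,0]},{"dp":[0,0,0],"angular":[0,0,0]},{"dp":[0,0,0],"angular":[0,0,0]}]'
python3 - <<'E'
from h import *
for n,s in (("w",wrist()),("t",vision.snapshot("top"))):
  m=((s["image"].min(2)>170)*255).astype(np.uint8)
  for c in cv2.findContours(m,cv2.RETR_EXTERNAL,cv2.CHAIN_APPROX_NONE)[0]:
    if cv2.contourArea(c)>300:
      Y=w(s,c.reshape(-1,2),.014);r,wh,an=cv2.minAreaRect((Y[:,:2]*1000).astype(np.float32))
      if 400<r[0]<700: print(n,np.round(r,1),np.round(wh,1),round(an,1))
E
python3 gapchk.py .062 .072 .082 -.035 -.072
```

```text
t: 30.3
tcp_pos: [0.466, -0.0275, 0.2311]
tool_rot: [0.99, 0.144, 0.0, 0.0]
force: [-0.3, -0.6, 0.6]
finger_gap: 0.003
gripper_force: 0.0
w [ 639.9 -161.8] [110.  110.2] 6.5
w [609.4 -21.7] [ 76.7 109.2] 16.6
w [558.4 263.5] [10.2 39.4] 16.9
t [453.4 653.6] [270.3  87.2] 22.0
t [479.6 743.6] [249.7  57.2] 9.3
t [ 597.7 -881.1] [89.9 61.8] 76.1
t [593.9 314.9] [108.4 109.3] 22.3
t [625.7 -16.3] [105.7 105.1] 1.1
t [ 640.8 -161.8] [108.5 109.5] 6.4
t [467.  926.5] [180.5 870.1] 89.0
0.062 flange far -0.0302 fence None
0.072 flange far -0.0845 fence None
0.082 flange far -0.0812 fence None
-0.035 flange far -0.0143 fence None
-0.072 flange far -0.0069 fence None
```

Relative to the square, which is flush, the round flange's depth matches to within 1 mm. I'll hand in.

```bash
python3 -c "
from station import order
print(order.sign_off())"
```

```text
the job is handed in; nothing more can be done
None
```

The flanges are swapped and the job is handed in at about 30 s: the round one is in the left bay and the square one in the right, both against the fence, the square's edges parallel to it within about 0.3°, and no other item on the bench appeared to have moved.

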